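# Lift a painted panel from the drying rack by a spring clamp

### The job

The blue painted panel in the drying rack must not be touched by the gripper, so take the spring clamp off its stand, clip it onto the middle of the blue panel's top edge and let it bite. Then take the clamp by its two side plates and lift the panel straight up out of the rack until its bottom edge is well clear, about 7 cm above the tops of the rack's posts. Finish while still holding it there in the air by the clamp, level and steady, and leave the red panel and the ink, glue and tape alone.

Things in the scene. Friction and masses are not known exactly. Their poses are not given: they have to be found in the camera images.
- clamp: spring clamp, 46 (x) x 40 (y) x 60 mm, 0.08 kg: a grey frame with two upright side plates, between them two yellow sprung levers with dark jaws below. Origin: at the seat; y runs along the edge it sits on, x across it, z up; the same either way round. It starts clipped on the stand's upright metal sheet
- clamp_seat (a point): the clamp's origin: underside of the cross bar that rests on the edge the clamp sits on. The jaws (30 mm wide along y) reach 14 mm below it and bite 6 mm thick sheet at rest with about 10 N
- clamp_handles (a point): point midway between the yellow levers, 42 mm above the seat. Squeezing their round tops (26 mm wide) together along the clamp's x takes about 10 N and opens both jaws alike: over the tops 46 mm at rest, 28 mm fully in (a stop; jaw gap then 23 mm at the tips, 15 mm near the seat; the tops rise 3 mm). Let go, the jaws spring shut
- clamp_sides (a point): point midway between the grey side plates, 34 mm above the seat. The plates are 40 mm over their outsides along the clamp's y, 18 mm wide along x, from the seat to 46 mm above it. Gripping them along y does not move the levers; fingertips must stay above the panel's top edge, which lies at the seat
- clamp_front (a joint): angle of the clamp's levers: 0 biting 6 mm sheet, 0.3 rad fully open, -0.08 shut on nothing
- stand: fixed dark wooden foot 80 x 80 mm with an upright grey metal sheet, 6 mm thick (x), 60 mm wide (y), top edge 75 mm above the table. Origin: centre of its underside; x across the sheet
- rack: fixed wooden drying rack, 134 (x) x 176 (y) x 62 mm: base board, its top 12 mm above the table, and two slots along y, at x = -35 and +35 mm, that hold panels upright in 8.5 mm wide grooves of end posts, tops 62 mm above the table. Origin: centre of its underside. The two panels may stand in either slot, parallel to the rack's y
- blue_panel: blue painted panel, 6 (x) x 140 (y) x 110 (z) mm, about 0.18 kg, loose, upright in one rack slot. Origin: middle of its bottom edge, z up along the panel; the top edge is at 110 mm. It can only be drawn straight up; it has 1 to 3 mm play in the grooves
- blue_panel_top (a point): middle of the blue panel's top edge
- blue_panel_bottom (a point): middle of the blue panel's bottom edge
- red_panel: red painted panel of the same size and origin in the other rack slot; leave it
- ink: dark red ink bottle with white cap, 43 x 43 x 60 mm; origin under its centre; leave it
- glue: glue stick, yellow with blue cap, 26 x 26 x 89 mm; origin under its centre; leave it
- tape: roll of brown tape, 90 x 89 x 48 mm, lying flat; origin under its centre; leave it
There are look-alikes about, which are no part of the job. Of the things that look like the clamp, the largest one is meant.

How it is judged:
By the outcome, as a careful person would: the job done as asked, in the order asked, and still so for the second after the job is handed in, while the arm keeps its last pose, push and grip.
It also fails if it takes over 51 s, if anything falls off the work surface, if the arm or the gripper's body presses on something with over 40 N, if the wrist force passes 120 N, or if a joint passes its speed limit or range.

### The arm

A 6-joint arm with a two-finger parallel gripper is mounted at the origin on a cart in front of the work surface, level with it; the furniture and walls round the work are solid. World frame = base frame: x ahead of the robot, y to its left, z up, the work surface at z = 0. Lengths are in mm, angles in degrees, forces in N, time in s.
With the tool pointing down it reaches from about 300 to 850 mm from the base axis. Payload 4.2 kg.
Tool frame: the origin (TCP) lies between the finger pads; the fingertips stand 25 mm ahead of it and the grasp point (between the pads) lies 6 mm ahead of it; x points along the fingers, y is the direction in which the jaws open and shut, and the axes are right-handed (so a half turn about x gives the same grasp; the last joint's range is limited). The gripper opens to 91 mm and grips with 3 to 60 N. Pads are 32 mm wide; open, the fingers measure 118 mm over their backs; the gripper's body (76 mm by 178 mm) begins 60 mm behind the grasp point.
Start: joints at [-67.323, 18.312, 89.639, -0, 72.044, -1.146], TCP at [232.259, -526.019, 238.976] pointing down, gripper open.
Joint ranges: [-177.97, 177.97], [-48.28, 115.42], [12.27, 149.76], [-77.06, 257.06], [2.81, 150.46], [-146.56, 146.56]. Speed limits (degrees/s): [147.25, 147.25, 180, 180, 180, 180].

### API

Orientations are given as [roll, pitch, yaw] about the fixed x, y, z axes, in that order (R = Rz(yaw) Ry(pitch) Rx(roll)).
In Python, from workcell import env gives the robot as it stands.
- The arm moves only by the tool jog_arm, never from a script. Its argument "plan" is one flat list of numbers, 4 for each row, row after row: the shift along the tool's x, y, z in cm, then the turn about the tool's x in units of 6 degrees (1.0 is 6 degrees). In form: [tx, ty, tz, turn, tx, ty, tz, turn, ...]. A call has 1 to 12 rows; each row shifts and turns the commanded pose from where the row before left it, along the tool's axes as they then stand; what a row does not reach is not made up. A row lasts 1/12 s, in which the tool goes at most 41.7 mm and 7.16 degrees, less where a joint would pass 70% of its speed; a pose out of reach is approached as far as the arm can. A call with a gripper value outside its range is refused whole. "claw" is the finger opening in cm, from 0 to 9.12, set as the call begins (left out, the last holds). The fingers move at their own pace and stop on an object; "newtons" is the grip in N (left out, the last holds). Time passes only in rows, so rows that do not move let the fingers close. It gives the time, the measured TCP pose, the force and the opening at its end, in the units of the state.
- env.state(): the state, without advancing time (a new reading comes with each control period).
- env.grab_frame(name): name is "scene" or "top" or "wrist"; returns the picture (400x640x3 uint8, red, green, blue); there is no depth.
- env.calibration(name): a dict with "vertical_fov" (degrees; the focal length in pixels is half the picture's height over the tangent of half this angle, whatever the lens; pixels are square), "cx", "cy" (the principal point, pixels), "origin" and "orientation" of the camera in the world; the wrist camera has in their place "T_tool_cam" (4x4, takes a point from camera to tool coordinates, whose origin is the TCP and whose axes are the tool frame's). Camera axes: x right, y down, z forward; pixel columns grow to the right and rows downward; lengths in mm; the calibration is good to about 2 mm. A picture is of the moment at which its call begins: read the wrist's pose just before it. calibration takes no time and is no camera call.
- env.job_done(): hands the job in, once; it reports no verdict.
The state is a dict: "time_s": time; "qpos": joint angles; "qvel": joint speeds; "effort": joint torques, N m; "ee_pos": TCP position; "ee_rot": TCP orientation; "force": force on the tool from outside, world axes, zero at the start; "torque": the same for the moment, N m; "gripper_width": finger opening in mm.
Only numpy, scipy, OpenCV 4.12 (cv2) and the standard library are available. Lean on these libraries where they do the work, as an engineer would, in place of code of your own. Each camera call takes 0.05 s, during which the arm holds its last target.

## Working session

There is one attempt and no reset: what is moved stays moved. The work goes in short steps, Python scripts to look and compute and a tool call to move; the robot and the scene stay as the last step left them, time stands still between calls to the robot, and variables do not carry over. Pictures are saved under pics/ and viewed, and the job is handed in when it is done.

Besides the shell and the picture viewer there is one more tool, called after "Request:" as name(argument=value, ...) on one line, values as JSON. jog_arm: Moves the arm, as the interface text tells. Its arguments: {"type":"object","properties":{"plan":{"type":"array"},"claw":{"type":"number"},"newtons":{"type":"number"}},"required":["plan"]}

```bash
ls; mkdir -p pics
python3 - <<'E'
from workcell import env
import cv2
s=env.state(); print(s)
for n in ("scene","top","wrist"):
    c=env.calibration(n); print(n,c)
    cv2.imwrite(f"pics/{n}0.png",env.grab_frame(n)[:,:,::-1])
E
```

```text
pics
{'time_s': 0.0, 'qpos': array([-6.73236541e+01,  1.83500852e+01,  8.97066705e+01, -1.81377589e-03,
        7.20427387e+01, -1.14640834e+00]), 'qvel': array([ 0.09083821,  0.09665003, -0.11951063,  0.09486703, -0.00546131,
       -0.04106475]), 'effort': array([-7.01549743e-04, -4.12462449e+01, -2.31973135e+01,  7.26164994e-02,
        4.59191320e-02, -1.67041508e-04]), 'ee_pos': array([ 232.0573303 , -525.58966918,  238.13404205]), 'ee_rot': array([-90.15345045,  89.90049069, 113.66986446]), 'force': array([-0.78613422,  0.27521368, -0.15310586]), 'torque': array([0.02536838, 0.03868627, 0.01725205]), 'gripper_width': 91.17900945223299}
scene {'vertical_fov': 42.852016750516256, 'cx': 309.02460635782967, 'cy': 192.17940208729155, 'origin': array([ 220.36785747, -782.61241645,  876.09036348]), 'orientation': array([-132.34754579,    1.08442604,  -27.06125252])}
top {'vertical_fov': 47.64543578900763, 'cx': 323.9442633526838, 'cy': 194.42737686895217, 'origin': array([ 375.98575391,  -34.73077809, 1133.27844969]), 'orientation': array([-166.34791801,    0.34677463,  -88.69514541])}
wrist {'vertical_fov': 70.0254291675882, 'cx': 322.7366988019243, 'cy': 202.1065131078452, 'T_tool_cam': array([[ 5.17727667e-04, -2.81846539e-01,  9.59459358e-01,
        -1.46568174e+02],
       [ 9.99999476e-01,  9.93647903e-04, -2.47713643e-04,
         1.65736303e+00],
       [-8.83547547e-04,  9.59458983e-01,  2.81846906e-01,
        -8.10105932e+01],
       [ 0.00000000e+00,  0.00000000e+00,  0.00000000e+00,
         1.00000000e+00]])}
```

View pics/scene0.png

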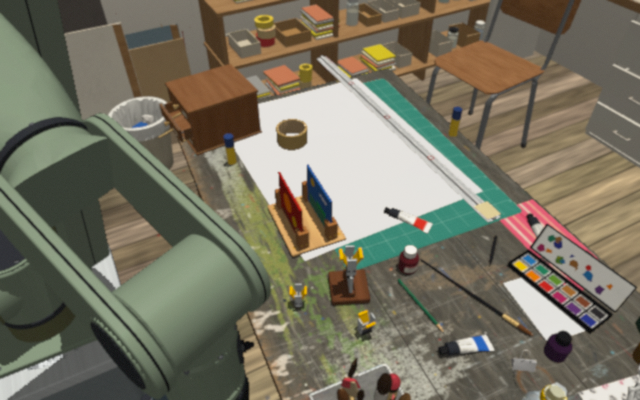

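View pics/top0.png

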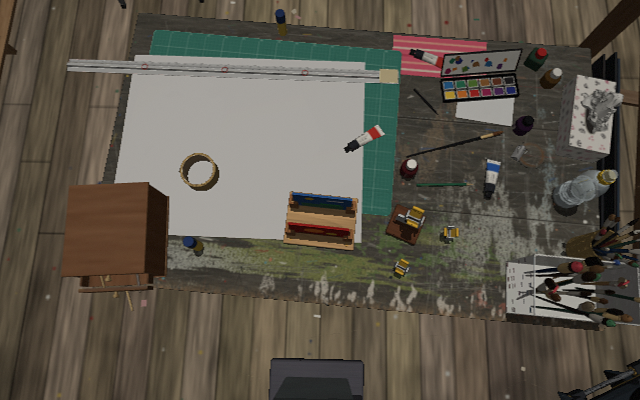

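View pics/wrist0.png

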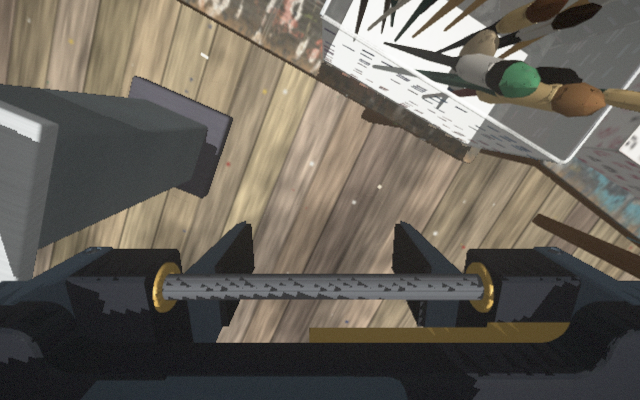

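The scene view shows the clamp on the stand near (350,262), with two smaller look-alikes. In the top view the clamp is at (413,217) and the rack at (320,220), with the blue panel in the far slot (y≈200) and the red in the near slot (y≈230). I'll zoom in to measure.

```bash
cat > h.py <<'E'
import numpy as np, cv2
from scipy.spatial.transform import Rotation as R
from workcell import env
def rot(o): return R.from_euler('xyz',o,degrees=True).as_matrix()
def cam(n,st=None):
    c=env.calibration(n); f=200/np.tan(np.radians(c['vertical_fov']/2))
    if n=='wrist':
        T=np.eye(4);T[:3,:3]=rot(st['ee_rot']);T[:3,3]=st['ee_pos'];T=T@c['T_tool_cam']
        return f,c['cx'],c['cy'],T[:3,3],T[:3,:3]
    return f,c['cx'],c['cy'],np.array(c['origin']),rot(c['orientation'])
def ray(C,u,v):
    f,cx,cy,o,M=C; d=M@np.array([(u-cx)/f,(v-cy)/f,1]); return o,d
def onz(C,u,v,z):
    o,d=ray(C,u,v); return o+d*(z-o[2])/d[2]
def tri(C1,p1,C2,p2):
    o1,d1=ray(C1,*p1);o2,d2=ray(C2,*p2)
    t=np.linalg.lstsq(np.c_[d1,-d2],o2-o1,rcond=None)[0]
    a=o1+t[0]*d1;b=o2+t[1]*d2; return (a+b)/2,np.linalg.norm(a-b)
def proj(C,P):
    f,cx,cy,o,M=C; q=M.T@(np.array(P)-o); return np.array([cx+f*q[0]/q[2],cy+f*q[1]/q[2]])
E
python3 - <<'E'
import cv2
a=cv2.imread('pics/top0.png')[170:290,270:470]
cv2.imwrite('pics/topz.png',cv2.resize(a,(800,480),interpolation=cv2.INTER_CUBIC))
a=cv2.imread('pics/scene0.png')[160:340,250:450]
cv2.imwrite('pics/scenez.png',cv2.resize(a,(640,576),interpolation=cv2.INTER_CUBIC))
E
```

```text
(no output)
```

View pics/topz.png

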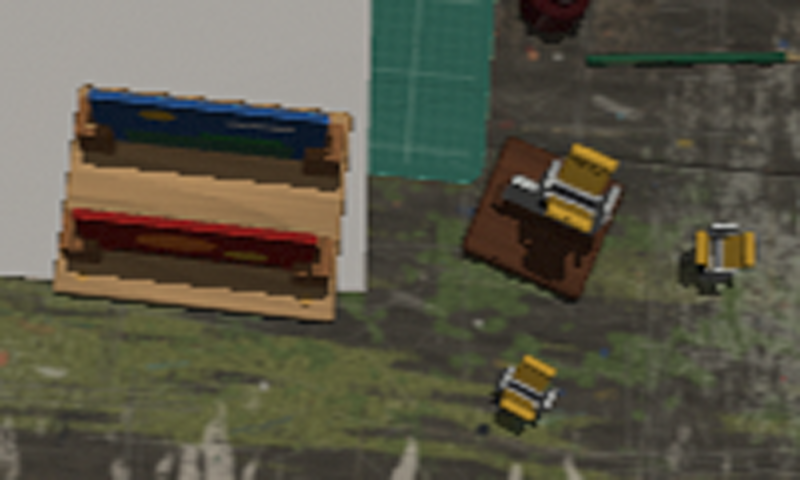

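View pics/scenez.png

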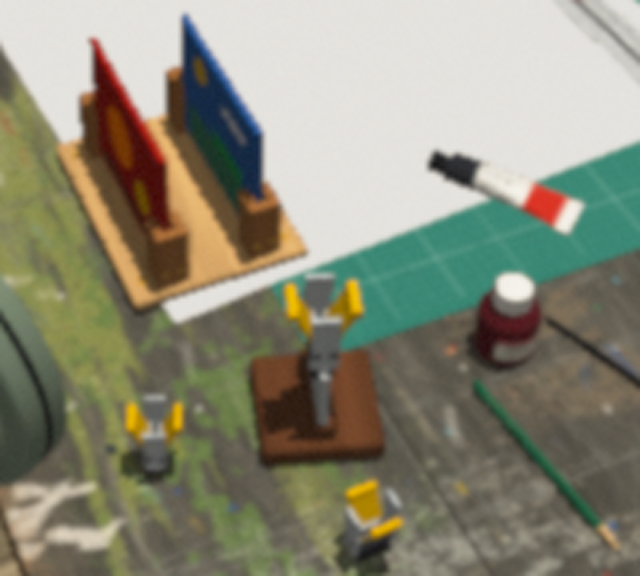

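Run:
```python
from h import *
T=cam('top');S=cam('scene')
def tz(x,y): return 270+x/4-.375,170+y/4-.375
def sz(x,y): return 250+x/3.2-.35,160+y/3.2-.35
for n,p in dict(f1=(508,138),f2=(618,180),f3=(577,300),f4=(465,250)).items(): print(n,onz(T,*tz(*p),15).round(1))
# clamp tops ~ z 75+45
print('lev far',onz(T,*tz(595,157),117).round(),'near',onz(T,*tz(570,217),117).round())
for n,a,b in [('blueR',(328,115),(262,135)),('blueL',(88,92),(185,17)),('redR',(320,236),(165,165)),('redL',(78,211),(95,40))]:
    print(n,tri(T,tz(*a),S,sz(*b)), onz(T,*tz(*a),122).round(1))
for n,p in dict(a=(55,292),b=(333,320)).items(): print(n,onz(T,*tz(*p),12).round(1))
```

```text
f1 [ 626.1 -205.8   15. ]
f2 [ 600.6 -274.4   15. ]
f3 [ 524.5 -246.9   15. ]
f4 [ 554.2 -178.    15. ]
lev far [ 593. -240.  117.] near [ 558. -225.  117.]
blueR (array([614.21020411, -86.8228441 , 119.0291582 ]), np.float64(0.11006702267457238)) [613.5 -86.7 122. ]
blueL (array([625.77597465,  51.69079261, 117.28577444]), np.float64(1.054319459002308)) [624.1  51.4 122. ]
redR (array([543.44287553, -82.77618144, 120.09440803]), np.float64(0.35092442518528555)) [543.3 -82.7 122. ]
redL (array([554.91128676,  54.29540091, 121.76588073]), np.float64(0.5077510656640476)) [554.6  54.3 122. ]
a [522.8  76.2  12. ]
b [509.2 -96.5  12. ]
```

```bash
cat >> h.py <<'E'
def tool(st=None):
    st=st or env.state(); return st['ee_pos'],rot(st['ee_rot'])
def yaw_y(M): return np.degrees(np.arctan2(M[1,1],M[0,1]))
def delta(p,yaw=None):
    "tool-axis shift (cm) from the present pose to p, plus turn units to tool-y yaw"
    pos,M=tool(); d=M.T@(np.array(p)-pos)/10
    y=yaw_y(M); print('pos',pos.round(1),'yaw_y',round(y,2),'tilt',np.degrees(np.arccos(-M[2,0])).round(2),'shift cm',d.round(2))
    if yaw is not None:
        e=(yaw-y+90)%180-90; print('turn deg about world z',round(e,2),'units about tool x',round(-e/6,2))
E
python3 - <<'E'
from h import *
print(tool()[1].round(3)); delta((540,-215,300),-20.5)
E
```

```text
[[-0.001  0.404 -0.915]
 [ 0.001 -0.915 -0.404]
 [-1.    -0.001  0.   ]]
pos [ 232.1 -525.7  238.3] yaw_y -66.17 tilt 0.08 shift cm [ -6.15 -15.99 -40.71]
turn deg about world z 45.67 units about tool x -7.61
```

Request:
jog_arm(plan=[-0.5, 0, 0, -0.95, -0.5, 0, 0, -0.95, -0.5, 0, 0, -0.95, -0.5, 0, 0, -0.95, -0.5, 0, 0, -0.95, -0.5, 0, 0, -0.95, -0.5, 0, 0, -0.95, -0.5, 0, 0, -0.95, 0, 0, 0, 0])

```text
time_s: 0.9
ee_pos: [232.4, -526.3, 279.7]
ee_rot: [41.6, 89.9, -68.9]
force: [0.4, -0.1, -0.2]
gripper_width: 91.0
```

Run:
```python
from h import *
delta((578,-232,270),-20.5); print(env.state()['qpos'].round(1))
```

```text
pos [ 232.4 -526.3  279.7] yaw_y -20.49 tilt 0.08 shift cm [  0.94  22.08 -39.67]
turn deg about world z -0.01 units about tool x 0.0
[-67.3  17.   85.6  -0.   77.3 -46.8]
```

Request:
jog_arm(plan=[0, 1.0, -1.8, 0, 0, 2.0, -3.6, 0, 0, 2.0, -3.6, 0, 0, 2.0, -3.6, 0, 0, 2.0, -3.6, 0, 0, 2.0, -3.6, 0, 0, 2.0, -3.6, 0, 0, 2.0, -3.6, 0, 0, 2.0, -3.6, 0, 0, 2.0, -3.6, 0, 0.5, 2.0, -3.6, 0, 0.4, 1.1, -1.9, 0])

```text
time_s: 1.9
ee_pos: [581.5, -228.6, 269.1]
ee_rot: [166.0, 89.9, 55.4]
force: [0.1, 0.2, 0.9]
gripper_width: 91.2
```

Request:
jog_arm(plan=[0, 0, 0, 0, 0, 0, 0, 0])

```text
time_s: 2.07
ee_pos: [579.0, -231.0, 268.7]
ee_rot: [-78.3, 89.9, 171.2]
force: [-0.3, 0.0, -0.2]
gripper_width: 91.3
```

```bash
cat >> h.py <<'E'
def snap(n):
    import pickle
    st=env.state(); f=env.grab_frame('wrist')[:,:,::-1].copy()
    cv2.imwrite(f'pics/{n}.png',f); pickle.dump(st,open(f'pics/{n}.pkl','wb')); return st,f
def load(n):
    import pickle
    return pickle.load(open(f'pics/{n}.pkl','rb')),cv2.imread(f'pics/{n}.png')
E
python3 - <<'E'
from h import *
delta((578,-232,270),-20.5); snap('w1')
E
```

```text
pos [ 579.  -231.   268.7] yaw_y -20.55 tilt 0.13 shift cm [-0.13 -0.06  0.13]
turn deg about world z 0.05 units about tool x -0.01
```

View pics/w1.png

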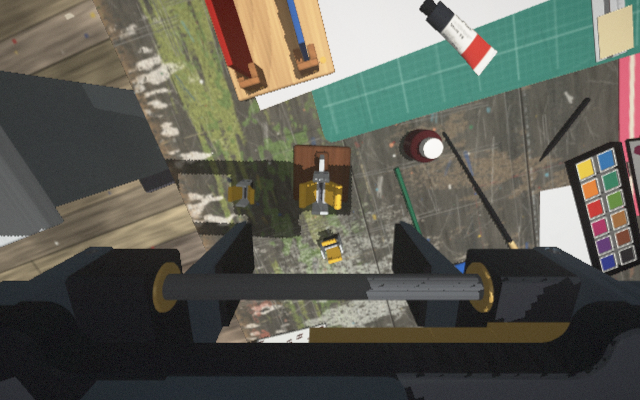

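Run:
```python
import cv2
a=cv2.imread('pics/w1.png')[140:220,280:370]
cv2.imwrite('pics/w1z.png',cv2.resize(a,None,fx=7,fy=7,interpolation=cv2.INTER_CUBIC))
```

```text
(no output)
```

View pics/w1z.png

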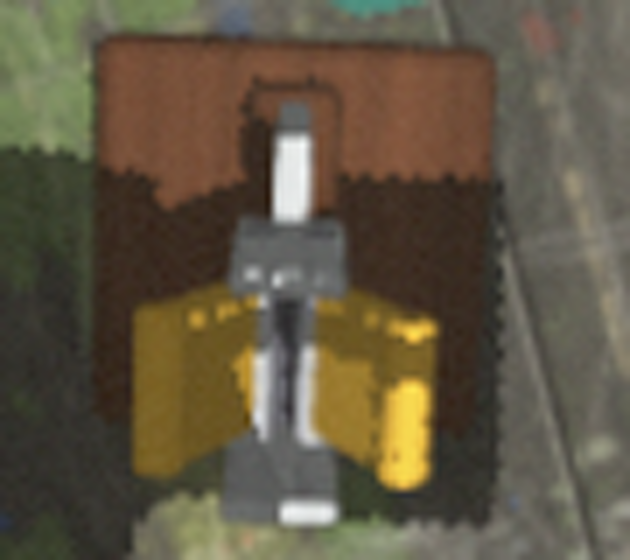

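Run:
```python
from h import *
st,_=load('w1'); W=cam('wrist',st)
z=lambda x,y:(280+x/7-.43,140+y/7-.43)
P={}
for n,p,h in [('Lx',(135,390),117),('Rx',(437,390),117),('pU_l',(232,290),121),('pU_r',(345,290),121),('pD_l',(222,523),121),('pD_r',(338,523),121),
 ('sheet_l',(275,222),75),('sheet_r',(310,222),75),('sheetU',(293,130),75),('lvLt',(135,308),117),('lvLb',(135,475),117),('lvRt',(437,325),117),('lvRb',(437,485),117),
 ('ft_l',(97,40),15),('ft_r',(495,45),15),('ft_br',(500,525),15)]:
    P[n]=onz(W,*z(*p),h); print(n,P[n].round(1))
print('levers mid',(P['Lx']+P['Rx'])/2,np.linalg.norm(P['Lx']-P['Rx']))
u=(P['pU_l']+P['pU_r'])/2;d=(P['pD_l']+P['pD_r'])/2
print('plates mid',(u+d)/2,np.linalg.norm(u-d),np.degrees(np.arctan2(*(u-d)[1::-1])))
e=P['ft_r']-P['ft_l'];print('foot yaw',np.degrees(np.arctan2(e[1],e[0])),np.linalg.norm(e))
T=cam('top');
for Q in [u,d,P['Lx'],P['Rx']]: print(((proj(T,Q)-[270,170]+.375)*4).round(1))
```

```text
Lx [ 556.2 -222.9  117. ]
Rx [ 599.9 -239.2  117. ]
pU_l [ 576.3 -212.6  121. ]
pU_r [ 592.2 -218.6  121. ]
pD_l [ 561.6 -246.6  121. ]
pD_r [ 578.5 -252.9  121. ]
sheet_l [ 582.4 -212.8   75. ]
sheet_r [ 588.1 -214.9   75. ]
sheetU [ 590.9 -199.1   75. ]
lvLt [ 561.  -210.8  117. ]
lvLb [ 551.  -235.6  117. ]
lvRt [ 603.3 -229.5  117. ]
lvRb [ 594.8 -253.7  117. ]
ft_l [ 557.7 -176.4   15. ]
ft_r [ 630.9 -204.8   15. ]
ft_br [ 599.4 -299.8   15. ]
levers mid [ 578.01895891 -231.0239422   117.        ] 46.64677861488095
plates mid [ 577.14557698 -232.67344268  121.        ] 36.9672110609551 67.34337369413441
foot yaw -21.196630352839748 78.51761182264313
[554.3 170.1]
[615.1 196. ]
[566.9 220.3]
[593.7 145.6]
```

Run:
```python
from h import *
delta((577.5,-231.8,190),-21)
```

```text
pos [ 578.4 -231.9  269.2] yaw_y -20.62 tilt 0.1 shift cm [ 7.92 -0.07  0.02]
turn deg about world z -0.38 units about tool x 0.06
```

Request:
jog_arm(plan=[1.5, -0.07, 0, 0.06, 2.0, 0, 0, 0, 2.0, 0, 0, 0, 1.6, 0, 0, 0, 0.8, 0, 0, 0, 0, 0, 0, 0, 0, 0, 0, 0])

```text
time_s: 2.7
ee_pos: [577.7, -232.7, 191.5]
ee_rot: [63.2, 90.0, -47.8]
force: [-1.3, -0.7, 0.4]
gripper_width: 91.2
```

Run:
```python
from h import *
delta((577.5,-231.8,123),-21); st,f=snap('w2'); 
cv2.imwrite('pics/w2z.png',cv2.resize(f[130:290,240:400],None,fx=3.75,fy=3.75,interpolation=cv2.INTER_CUBIC))
```

```text
pos [ 577.7 -232.7  191.5] yaw_y -21.04 tilt 0.03 shift cm [ 6.85 -0.05 -0.08]
turn deg about world z 0.04 units about tool x -0.01
```

View pics/w2z.png

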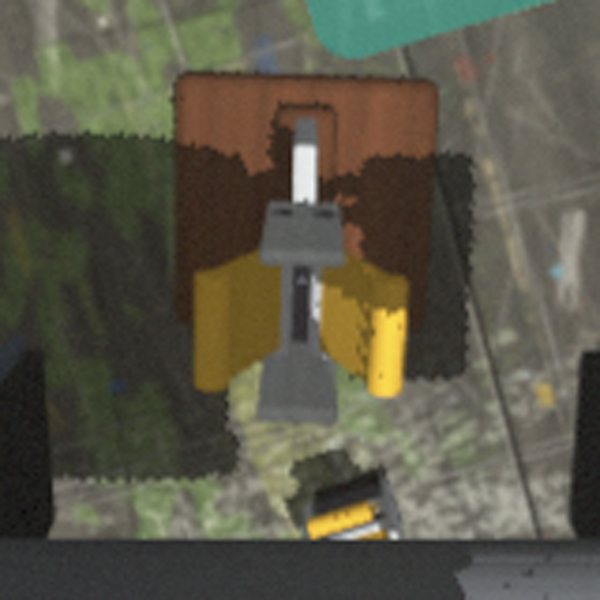

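Run:
```python
from h import *
st,_=load('w2'); W=cam('wrist',st)
z=lambda x,y:(240+x/3.75-.37,130+y/3.75-.37)
o=lambda x,y,h: onz(W,*z(x,y),h)
u=(o(260,263,121)+o(342,265,121))/2; d=(o(257,419,121)+o(337,424,121))/2
print('plates',u,d,(u+d)/2,np.linalg.norm(u-d),np.degrees(np.arctan2(*(u-d)[1::-1])))
L=o(194,330,117);r=o(408,335,117);print('lev',L,r,(L+r)/2,np.linalg.norm(L-r))
for n,a,b in(('Lv',(205,270),(205,390)),('Rv',(398,275),(388,398))):
  print(n,o(*a,117),o(*b,117))
```

```text
plates [ 583.65680123 -216.16888728  121.        ] [ 569.81635092 -249.52050784  121.        ] [ 576.73657607 -232.84469756  121.        ] 36.10939847990539 67.46224200672422
lev [ 555.9498984  -222.83852882  117.        ] [ 599.25243245 -240.70223788  117.        ] [ 577.60116542 -231.77038335  117.        ] 46.84251868406876
Lv [ 563.44864503 -211.07610699  117.        ] [ 552.7632249  -236.75450484  117.        ]
Rv [ 601.82575398 -227.00669519  117.        ] [ 590.10779362 -253.14871901  117.        ]
```

Request:
jog_arm(plan=[1.5, 0, 0, 0.12, 1.5, 0, 0, 0, 1.5, 0, 0, 0, 1.2, 0, 0, 0, 0.8, 0, 0, 0, 0.4, 0, 0, 0, 0, 0, 0, 0, 0, 0, 0, 0])

```text
time_s: 3.42
ee_pos: [578.5, -232.1, 122.8]
ee_rot: [86.0, 89.9, -25.7]
force: [-0.2, -0.9, -0.7]
gripper_width: 91.4
```

Run:
```python
from h import *
delta((577.3,-232.2,123),-21.8); print(env.state()['force'])
```

```text
pos [ 578.5 -232.1  122.8] yaw_y -21.67 tilt 0.09 shift cm [-0.02 -0.11  0.06]
turn deg about world z -0.13 units about tool x 0.02
[-0.16242336 -0.94021004 -0.7197031 ]
```

Close on the levers with 25 N.

Request:
jog_arm(plan=[0, -0.1, 0, 0, 0, 0, 0, 0, 0, 0, 0, 0, 0, 0, 0, 0, 0, 0, 0, 0, 0, 0, 0, 0, 0, 0, 0, 0, 0, 0, 0, 0, 0, 0, 0, 0, 0, 0, 0, 0], claw=2.0, newtons=25)

```text
time_s: 4.25
ee_pos: [579.2, -232.2, 124.9]
ee_rot: [90.7, 89.6, -20.9]
force: [1.5, -0.3, 13.1]
gripper_width: 27.4
```

Run:
```python
from h import *
delta((577.3,-232.2,123),-21.8); print(env.state()['force'],env.state()['gripper_width']);snap('w3')
```

```text
pos [ 579.2 -232.2  124.9] yaw_y -21.68 tilt 0.38 shift cm [ 0.19 -0.17  0.07]
turn deg about world z -0.12 units about tool x 0.02
[ 1.45484784 -0.31018576 13.11271518] 27.444646832120437
```

View pics/w3.png

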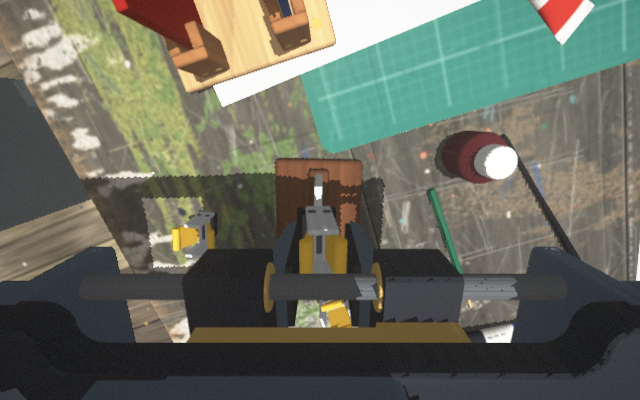

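The levers are fully in (27.4 mm), so I'll lift it off slowly.

Request:
jog_arm(plan=[-0.3, 0, 0, 0, -0.5, 0, 0, 0, -0.8, 0, 0, 0, -1.0, 0, 0, 0, -1.2, 0, 0, 0, -1.5, 0, 0, 0, -1.5, 0, 0, 0, -1.5, 0, 0, 0, -1.0, 0, 0, 0, -0.5, 0, 0, 0, 0, 0, 0, 0, 0, 0, 0, 0])

```text
time_s: 5.3
ee_pos: [576.9, -231.3, 219.7]
ee_rot: [-84.0, 90.0, 164.4]
force: [0.9, -0.4, -2.0]
gripper_width: 26.9
```

Run:
```python
from h import *
delta((619,-17.5,220),-4.7); print(env.state()['force'],env.state()['gripper_width'],env.state()['qpos'].round(1));snap('w4')
```

```text
pos [ 576.9 -231.3  219.7] yaw_y -21.66 tilt 0.03 shift cm [ -0.03  -3.98 -21.43]
turn deg about world z 16.96 units about tool x -2.83
[ 0.88977352 -0.37921351 -1.9984074 ] 26.903042209751423 [-22.9  23.2  84.9  -0.   71.9  -1.2]
```

View pics/w4.png

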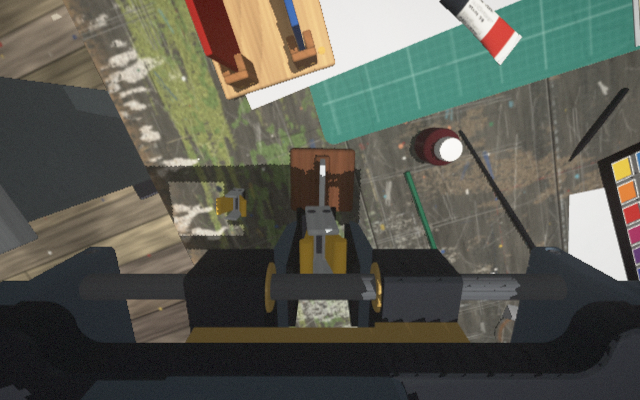

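Request:
jog_arm(plan=[0, 0, 0, -0.7, 0, 0, 0, -0.7, 0, 0, 0, -0.7, 0, 0, 0, -0.73, 0, 0.4, -1.4, 0, 0, 0.5, -2.0, 0, 0, 0.7, -2.7, 0, 0, 0.7, -2.7, 0, 0, 0.5, -2.0, 0, 0, 0.4, -1.6, 0, 0, 0, 0, 0, 0, 0, 0, 0])

```text
time_s: 6.35
ee_pos: [619.1, -109.0, 219.1]
ee_rot: [-88.5, 89.9, 176.8]
force: [-0.9, 0.3, -1.1]
gripper_width: 26.9
```

Run:
```python
from h import *
delta((619,-17.5,220),-4.7);snap('w5')
```

```text
pos [ 619.1 -109.   219.1] yaw_y -4.62 tilt 0.09 shift cm [-0.09 -0.74 -9.12]
turn deg about world z -0.08 units about tool x 0.01
```

View pics/w5.png

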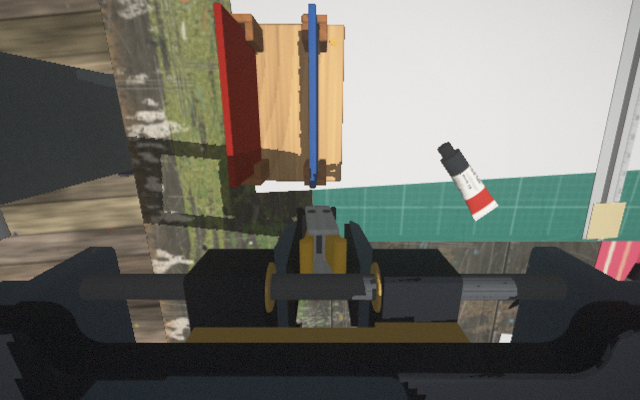

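Run:
```python
from h import *
st,f=load('w5');W=cam('wrist',st)
cv2.imwrite('pics/w5z.png',cv2.resize(f[0:200,270:360],(270,600),interpolation=cv2.INTER_CUBIC))
h=cv2.cvtColor(f,cv2.COLOR_BGR2HSV)
m=((h[...,0]>95)&(h[...,0]<125)&(h[...,1]>110)&(h[...,2]>60)).astype(np.uint8)
m[:, :280]=0;m[:,350:]=0;m[200:]=0
ys=np.where(m.any(1))[0];print(ys.min(),ys.max())
for v in range(ys.min(),ys.max()+1,12):
    u=np.where(m[v])[0]; print(v,u.min(),u.max(),onz(W,u.min()-.5,v,122).round(1),onz(W,u.max()+.5,v,122).round(1))
v=ys.max();u=np.where(m[v])[0];print(v,u)
```

```text
4 186
4 309 314 [622.9  51.3 122. ] [627.3  51.  122. ]
16 309 315 [622.2  43.6 122. ] [627.4  43.2 122. ]
28 309 316 [621.4  35.7 122. ] [627.5  35.2 122. ]
40 308 316 [619.9  27.7 122. ] [626.8  27.2 122. ]
52 309 316 [619.9  19.4 122. ] [626.1  18.9 122. ]
64 309 315 [619.1  11.  122. ] [624.6  10.6 122. ]
76 309 315 [618.3   2.5 122. ] [623.8   2.  122. ]
88 309 315 [617.5  -6.3 122. ] [623.   -6.8 122. ]
100 309 315 [616.6 -15.3 122. ] [622.3 -15.7 122. ]
112 309 315 [615.8 -24.5 122. ] [621.5 -24.9 122. ]
124 310 315 [615.7 -33.9 122. ] [620.6 -34.3 122. ]
136 309 316 [614.  -43.5 122. ] [620.6 -44.  122. ]
148 310 316 [613.9 -53.3 122. ] [619.8 -53.8 122. ]
160 309 316 [612.1 -63.3 122. ] [618.9 -63.9 122. ]
172 311 316 [612.9 -73.8 122. ] [618.  -74.2 122. ]Traceback (most recent call last):
  File "<stdin>", line 9, in <module>
    return umr_minimum(a, axis, None, out, keepdims, initial, where)
ValueError: zero-size array to reduction operation minimum which has no identity
```

View pics/w5z.png

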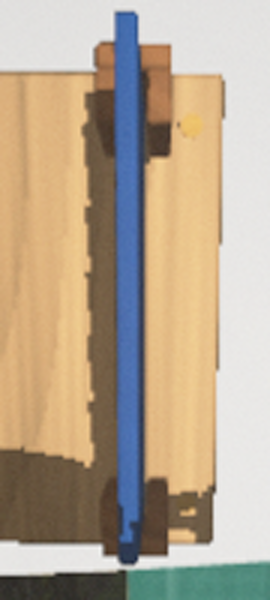

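Run:
```python
from h import *
delta((619.4,-17.5,205),-4.6)
st,f=load('w5');cv2.imwrite('pics/w5c.png',cv2.resize(f[195:305,265:385],None,fx=5,fy=5,interpolation=cv2.INTER_CUBIC))
```

```text
pos [ 618.9 -109.9  219.3] yaw_y -4.67 tilt 0.08 shift cm [ 1.42 -0.7  -9.22]
turn deg about world z 0.07 units about tool x -0.01
```

View pics/w5c.png

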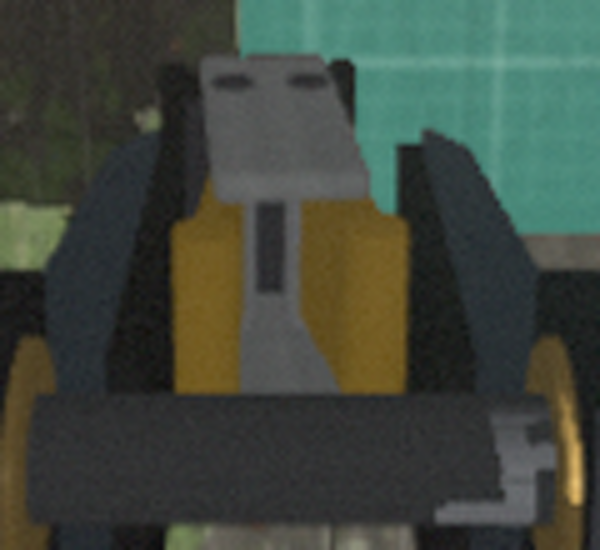

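Run:
```python
from h import *
o=[]
for n in('w3','w4','w5'):
    st,f=load(n);o.append(cv2.resize(f[195:265,290:355],None,fx=4,fy=4,interpolation=cv2.INTER_CUBIC))
cv2.imwrite('pics/cmp.png',np.hstack(o))
```

```text
(no output)
```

View pics/cmp.png

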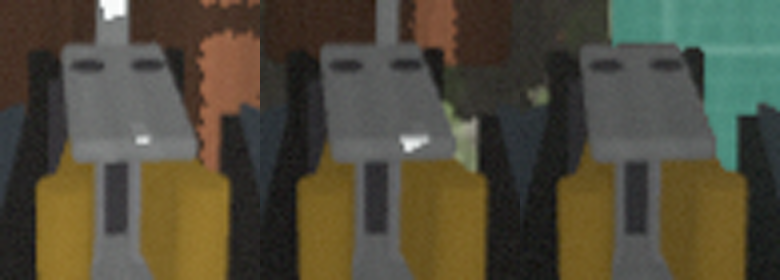

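Run:
```python
from h import *
c=env.calibration('wrist');T=np.array(c['T_tool_cam']);f=200/np.tan(np.radians(c['vertical_fov']/2))
C=(f,c['cx'],c['cy'],T[:3,3],T[:3,:3])
def q(x,y,zp):
    o,d=ray(C,265+x/5-.4,195+y/5-.4); t=(zp-o[2])/d[2]; return (o+t*d).round(1)
for zp in(-18,-20,-22):
    print(zp,[q(*p,zp)[:2] for p in((200,57),(325,54),(217,200),(371,197))])
print('lever edges at x~6')
for u in(172,410):
    o,d=ray(C,265+u/5-.4,195+240/5-.4); print((o+d*((4-o[0])/d[0])).round(1))
```

```text
-18 [array([ 51.4, -11.5]), array([52.9,  6.7]), array([-1.7, -6.4]), array([-0.8, 10.5])]
-20 [array([ 44.9, -11. ]), array([46.4,  6.6]), array([-6.4, -6.1]), array([-5.6, 10.2])]
-22 [array([ 38.4, -10.6]), array([39.8,  6.4]), array([-11.2,  -5.9]), array([-10.3,   9.9])]
lever edges at x~6
[  4.  -11.9 -10.7]
[  4.   15.4 -10.7]
```

Request:
jog_arm(plan=[0, 0, -1.0, 0, 0, -0.1, -2.0, 0, 0.3, -0.1, -2.5, 0, 0.4, -0.1, -2.0, 0, 0.4, -0.1, -1.2, 0, 0.3, -0.1, -0.5, 0, 0, 0, 0, 0, 0, 0, 0, 0])

```text
time_s: 7.07
ee_pos: [621.5, -19.0, 205.7]
ee_rot: [-27.5, 89.9, -122.2]
force: [-0.2, 0.8, -1.4]
gripper_width: 26.5
```

Run:
```python
from h import *
delta((621.7,-17.5,172),-4.6)
st,f=snap('w6');cv2.imwrite('pics/w6c.png',cv2.resize(f[100:300,240:400],None,fx=3.6,fy=3,interpolation=cv2.INTER_CUBIC))
st=env.state();C=cam('scene');f=env.grab_frame('scene')[:,:,::-1];cv2.imwrite('pics/s6.png',cv2.resize(f[130:270,230:400],None,fx=4,fy=4,interpolation=cv2.INTER_CUBIC))
```

```text
pos [621.5 -19.  205.7] yaw_y -4.69 tilt 0.05 shift cm [ 3.37  0.01 -0.15]
turn deg about world z 0.09 units about tool x -0.02
```

View pics/w6c.png

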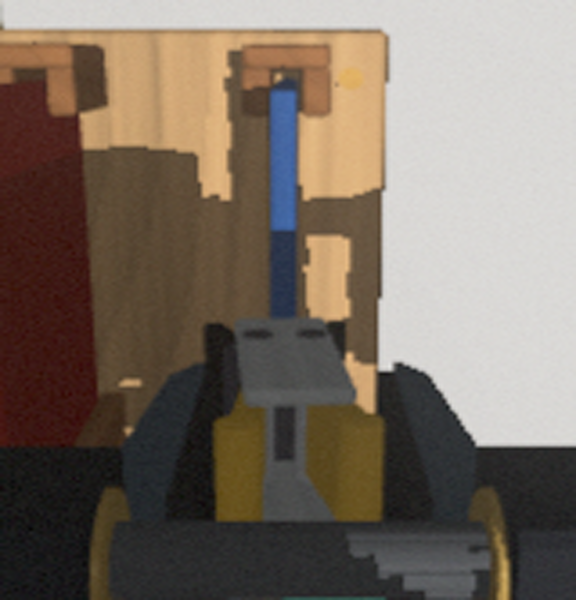

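View pics/s6.png

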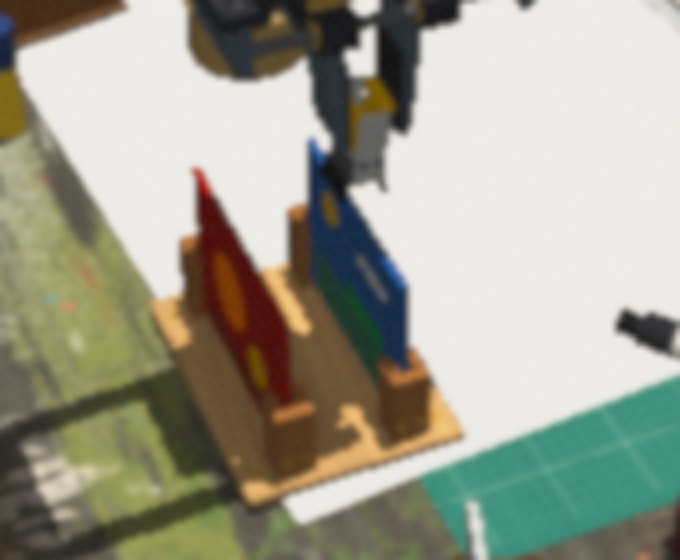

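Request:
jog_arm(plan=[0.6, 0, -0.1, 0, 0.6, 0, 0, 0, 0.5, 0, 0, 0, 0.4, 0, 0, 0, 0.3, 0, 0, 0, 0.2, 0, 0, 0, 0, 0, 0, 0, 0, 0, 0, 0])

```text
time_s: 7.83
ee_pos: [621.8, -17.3, 179.9]
ee_rot: [47.5, 90.0, -47.2]
force: [0.7, -0.4, -0.7]
gripper_width: 26.6
```

Run:
```python
from h import *
delta((621.7,-17.5,172),-4.6)
st,f=snap('w7');cv2.imwrite('pics/w7c.png',cv2.resize(f[100:300,240:400],None,fx=3.6,fy=3,interpolation=cv2.INTER_CUBIC))
```

```text
pos [621.8 -17.3 179.9] yaw_y -4.67 tilt 0.01 shift cm [ 0.79 -0.01  0.02]
turn deg about world z 0.07 units about tool x -0.01
```

View pics/w7c.png

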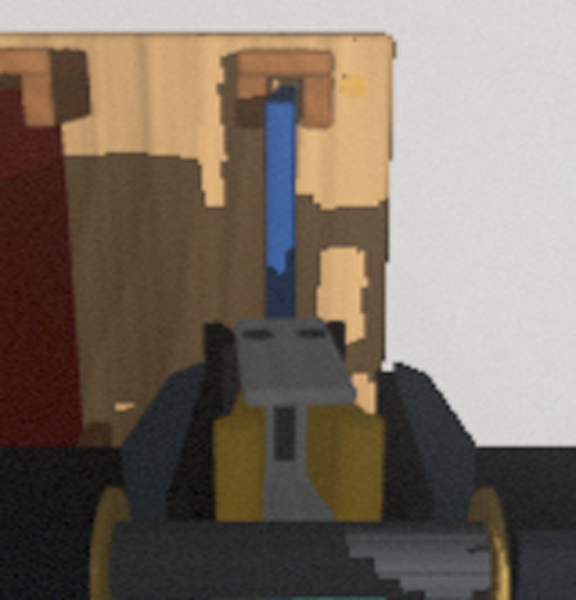

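Request:
jog_arm(plan=[0.2, 0, 0, 0, 0.2, 0, 0, 0, 0.2, 0, 0, 0, 0, 0, 0, 0, 0, 0, 0, 0])

```text
time_s: 8.3
ee_pos: [621.6, -17.3, 173.8]
ee_rot: [-74.8, 90.0, -169.4]
force: [-0.1, -0.7, -0.7]
gripper_width: 26.7
```

Request:
jog_arm(plan=[0.1, 0, 0, 0, 0.1, 0, 0, 0, 0, 0, 0, 0])

```text
time_s: 8.55
ee_pos: [622.0, -17.3, 172.2]
ee_rot: [87.4, 90.0, -7.2]
force: [0.0, -0.8, 0.1]
gripper_width: 26.8
```

Request:
jog_arm(plan=[0.1, 0, 0, 0, 0.1, 0, 0, 0, 0, 0, 0, 0])

```text
time_s: 8.8
ee_pos: [623.2, -17.4, 172.0]
ee_rot: [90.5, 89.7, -4.2]
force: [-0.1, 0.1, 6.9]
gripper_width: 27.1
```

Request:
jog_arm(plan=[0.1, 0, 0, 0, 0, 0, 0, 0])

```text
time_s: 8.97
ee_pos: [623.7, -17.4, 171.9]
ee_rot: [90.9, 89.6, -3.8]
force: [0.5, 0.4, 10.5]
gripper_width: 27.3
```

Request:
jog_arm(plan=[-0.1, 0, 0, 0, 0, 0, 0, 0, 0, 0, 0, 0, 0, 0, 0, 0, 0, 0, 0, 0, 0, 0, 0, 0, 0, 0, 0, 0], claw=9.0)

```text
time_s: 9.55
ee_pos: [621.7, -17.3, 169.8]
ee_rot: [-70.7, 90.0, -165.4]
force: [-0.5, 0.3, -0.2]
gripper_width: 70.4
```

Run:
```python
from h import *
delta((621.7,-17.5,172),-4.6)
st,f=snap('w8');cv2.imwrite('pics/w8c.png',cv2.resize(f[100:300,200:440],None,fx=3,fy=3,interpolation=cv2.INTER_CUBIC))
```

```text
pos [621.7 -17.3 169.8] yaw_y -4.67 tilt 0.02 shift cm [-0.22  0.    0.02]
turn deg about world z 0.07 units about tool x -0.01
```

View pics/w8c.png

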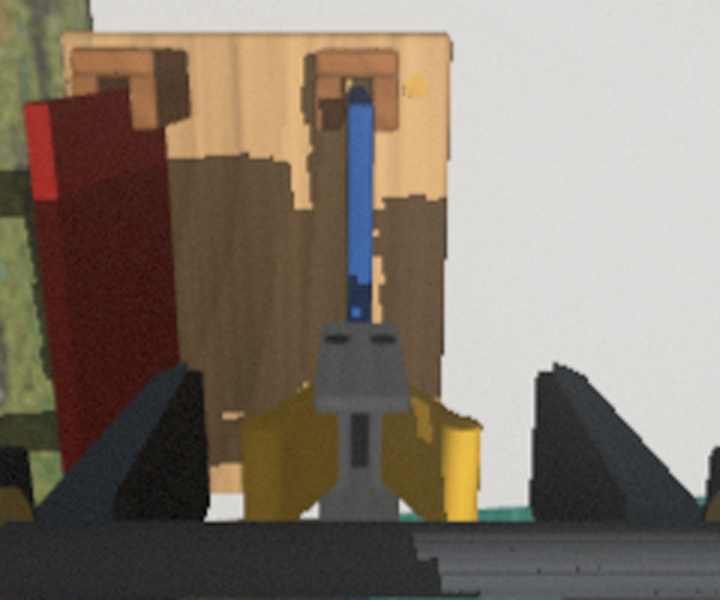

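The clamp is biting upright on the blue edge. I'll back straight up and check.

Request:
jog_arm(plan=[-0.5, 0, 0, 0, -1.0, 0, 0, 0, -1.5, 0, 0, 0, -1.8, 0, 0, 0, -1.8, 0, 0, 0, -1.5, 0, 0, 0, -0.9, 0, 0, 0, 0, 0, 0, 0, 0, 0, 0, 0])

```text
time_s: 10.35
ee_pos: [621.7, -17.3, 260.4]
ee_rot: [86.8, 89.9, -7.9]
force: [-0.2, 0.0, 0.1]
gripper_width: 90.2
```

Run:
```python
from h import *
delta((621.7,-17.5,260),85.4);print(env.state()['qpos'].round(1))
st,f=snap('w9');cv2.imwrite('pics/w9c.png',cv2.resize(f[60:260,200:440],None,fx=3,fy=3,interpolation=cv2.INTER_CUBIC))
f=env.grab_frame('scene')[:,:,::-1];cv2.imwrite('pics/s9.png',cv2.resize(f[130:270,230:400],None,fx=4,fy=4,interpolation=cv2.INTER_CUBIC))
f=env.grab_frame('top')[:,:,::-1];cv2.imwrite('pics/t9.png',f)
```

```text
pos [621.7 -17.3 260.4] yaw_y -4.67 tilt 0.05 shift cm [ 0.04 -0.    0.02]
turn deg about world z -89.93 units about tool x 14.99
[-2.7 21.9 81.1 -0.  77.   2. ]
```

View pics/w9c.png

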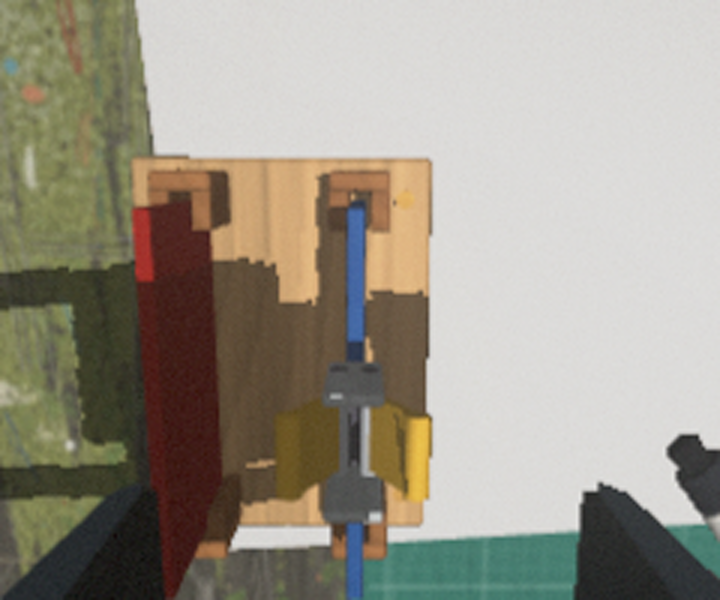

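View pics/s9.png

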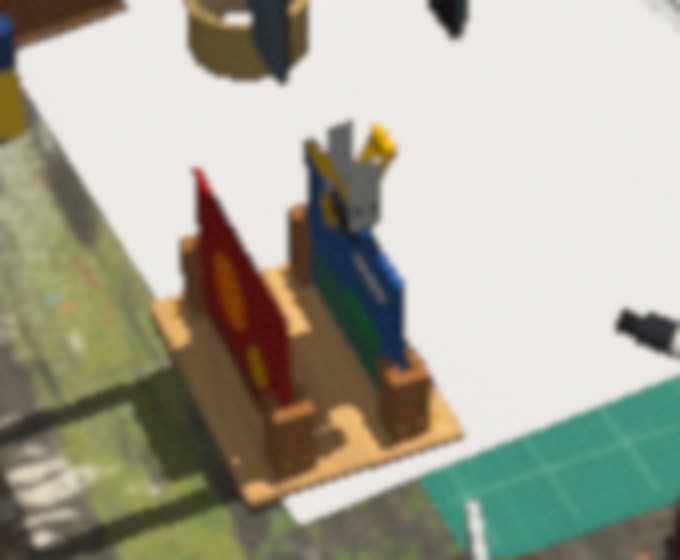

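Run:
```python
from h import *
st,_=load('w9'); W=cam('wrist',st)
z=lambda x,y:(200+x/3-.33,60+y/3-.33)
o=lambda x,y,h: onz(W,*z(x,y),h)
u=(o(327,404,168)+o(384,404,168))/2;d=(o(322,520,168)+o(382,523,168))/2
print('plates',u,d,(u+d)/2,np.linalg.norm(u-d))
L=o(275,455,164);r=o(430,455,164);print('lev',L,r,(L+r)/2,np.linalg.norm(L-r))
print('panel far end',o(355,204,122))
print('panel x near clamp',o(345,340,122),o(364,340,122))
```

```text
plates [620.88892491  -1.28456543 168.        ] [616.7388077 -37.5782784 168.       ] [618.81386631 -19.43142191 168.        ] 36.530221378916465
lev [595.45733402 -16.07057249 164.        ] [641.57149387 -19.82171417 164.        ] [618.51441394 -17.94614333 164.        ] 46.26647600888005
panel far end [624.72430915  53.02808898 122.        ]
panel x near clamp [617.58924519   9.13137461 122.        ] [623.96530191   8.61406219 122.        ]
```

Request:
jog_arm(plan=[0, 0, 0, 0.5, 0, 0, 0, 1.1, 0, 0, 0, 1.1, 0, 0, 0, 1.1, 0, 0, 0, 1.1, 0, 0, 0, 1.1, 0, 0, 0, 1.1, 0, 0, 0, 1.1, 0, 0, 0, 1.1, 0, 0, 0, 1.1, 0, 0, 0, 1.1, 0, 0, 0, 1.1])

```text
time_s: 11.5
ee_pos: [621.3, -17.3, 258.7]
ee_rot: [-10.2, 89.9, 179.2]
force: [-0.1, 1.2, -0.6]
gripper_width: 90.4
```

Request:
jog_arm(plan=[0, 0, 0, 1.1, 0, 0, 0, 0.8, 0, 0, 0, 0.5, 0, 0, 0, 0, 0, 0, 0, 0])

```text
time_s: 11.92
ee_pos: [621.4, -17.3, 259.1]
ee_rot: [5.3, 89.9, -179.3]
force: [-0.4, 0.7, 0.3]
gripper_width: 89.9
```

Run:
```python
from h import *
delta((619,-17.5,260),85.4);print(env.state()['qpos'].round(1))
st,f=snap('w10');cv2.imwrite('pics/w10c.png',cv2.resize(f[60:260,200:440],None,fx=3,fy=3,interpolation=cv2.INTER_CUBIC))
```

```text
pos [621.4 -17.3 259.1] yaw_y -94.59 tilt 0.09 shift cm [-0.09  0.04  0.24]
turn deg about world z -0.01 units about tool x 0.0
[-2.7 22.  81.1 -0.  77.  91.9]
```

View pics/w10c.png

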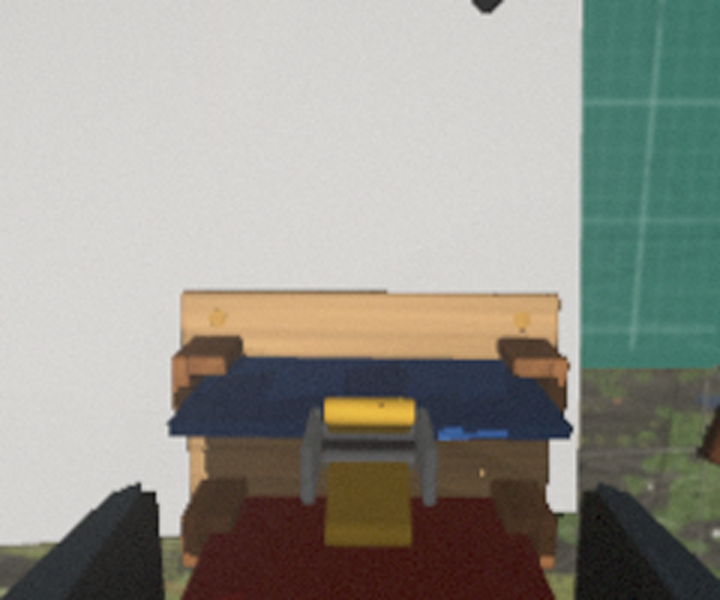

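Request:
jog_arm(plan=[1.0, 0.02, 0.3, 0, 1.6, 0, 0, 0, 1.8, 0, 0, 0, 1.8, 0, 0, 0, 1.5, 0, 0, 0, 1.0, 0, 0, 0, 0.6, 0, 0, 0, 0, 0, 0, 0, 0, 0, 0, 0])

```text
time_s: 12.72
ee_pos: [618.9, -17.3, 167.1]
ee_rot: [176.2, 90.0, -8.4]
force: [0.0, 0.4, 0.5]
gripper_width: 90.2
```

Run:
```python
from h import *
delta((618.3,-17.5,162),85.4)
st,f=snap('w11');cv2.imwrite('pics/w11c.png',cv2.resize(f[100:300,180:460],None,fx=2.8,fy=2.8,interpolation=cv2.INTER_CUBIC))
```

```text
pos [618.9 -17.3 167.1] yaw_y -94.67 tilt 0.03 shift cm [0.51 0.03 0.06]
turn deg about world z 0.07 units about tool x -0.01
```

View pics/w11c.png

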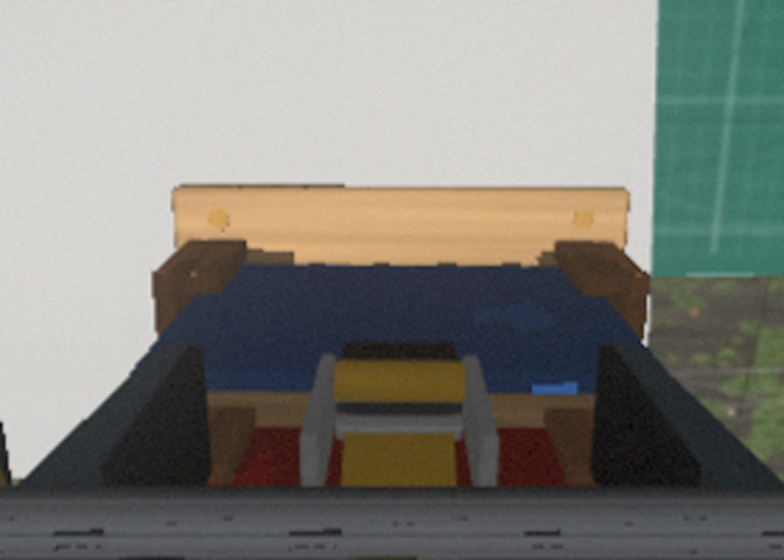

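Request:
jog_arm(plan=[0.3, 0, 0.05, 0, 0.2, 0, 0, 0, 0, 0, 0, 0, 0, 0, 0, 0])

```text
time_s: 13.1
ee_pos: [618.2, -17.2, 162.1]
ee_rot: [169.5, 90.0, -15.2]
force: [-0.3, 0.4, 0.6]
gripper_width: 90.2
```

Request:
jog_arm(plan=[0, 0, 0, 0, 0, 0, 0, 0, 0, 0, 0, 0, 0, 0, 0, 0, 0, 0, 0, 0, 0, 0, 0, 0, 0, 0, 0, 0, 0, 0, 0, 0, 0, 0, 0, 0], claw=3.0, newtons=40)

```text
time_s: 13.85
ee_pos: [618.2, -17.1, 161.9]
ee_rot: [-70.1, 90.0, 105.2]
force: [0.1, 1.2, -0.3]
gripper_width: 39.9
```

Run:
```python
from h import *
delta((618.3,-17.5,162),85.4);print(env.state()['force'],env.state()['torque'])
st,f=snap('w12');cv2.imwrite('pics/w12c.png',cv2.resize(f[100:300,180:460],None,fx=2.8,fy=2.8,interpolation=cv2.INTER_CUBIC))
```

```text
pos [618.2 -17.1 161.9] yaw_y -94.68 tilt 0.02 shift cm [-0.01  0.04 -0.02]
turn deg about world z 0.08 units about tool x -0.01
[ 0.07318696  1.17401099 -0.26275589] [ 0.19120746 -0.01792624  0.04996889]
```

View pics/w12c.png

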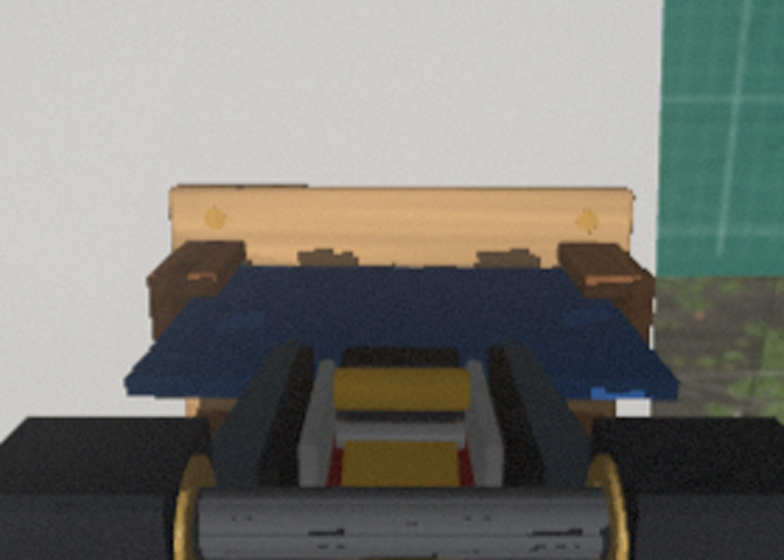

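Gripped at 39.9 mm on the side plates. Lifting slowly: 12 cm in total.

Request:
jog_arm(plan=[-0.1, 0, 0, 0, -0.2, 0, 0, 0, -0.2, 0, 0, 0, -0.3, 0, 0, 0, -0.4, 0, 0, 0, -0.4, 0, 0, 0, -0.4, 0, 0, 0, -0.4, 0, 0, 0, -0.4, 0, 0, 0, -0.4, 0, 0, 0, -0.4, 0, 0, 0, -0.4, 0, 0, 0])

```text
time_s: 14.9
ee_pos: [618.2, -17.3, 202.4]
ee_rot: [148.8, 90.0, -35.9]
force: [-0.4, 0.2, -1.7]
gripper_width: 40.0
```

Run:
```python
from h import *
delta((618.3,-17.5,282),85.4);print(env.state()['force'],env.state()['torque'],env.state()['gripper_width'])
f=env.grab_frame('scene')[:,:,::-1];cv2.imwrite('pics/s13.png',cv2.resize(f[90:270,230:400],None,fx=3.3,fy=3.3,interpolation=cv2.INTER_CUBIC))
```

```text
pos [618.2 -17.3 202.4] yaw_y -94.68 tilt 0.01 shift cm [-7.96  0.02 -0.01]
turn deg about world z 0.08 units about tool x -0.01
[-0.39948713  0.15960513 -1.66980614] [ 0.04607217 -0.01653936 -0.02203528] 40.01810348823439
```

View pics/s13.png

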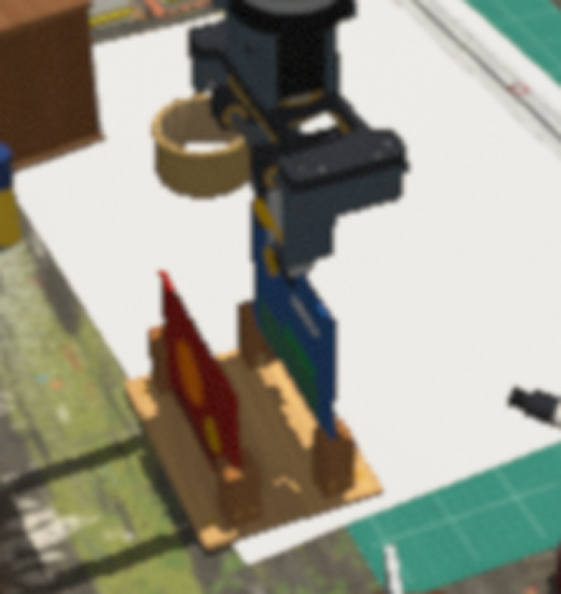

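The panel is rising with the clamp, so I'll continue to the full height, ending gently.

Request:
jog_arm(plan=[-0.4, 0, 0, 0, -0.5, 0, 0, 0, -0.5, 0, 0, 0, -0.5, 0, 0, 0, -0.5, 0, 0, 0, -0.5, 0, 0, 0, -0.5, 0, 0, 0, -0.5, 0, 0, 0, -0.5, 0, 0, 0, -0.5, 0, 0, 0, -0.5, 0, 0, 0, -0.5, 0, 0, 0])

```text
time_s: 15.95
ee_pos: [618.2, -17.2, 261.4]
ee_rot: [82.1, 90.0, -102.6]
force: [0.3, 0.4, -2.2]
gripper_width: 39.8
```

Request:
jog_arm(plan=[-0.5, 0, 0, 0, -0.5, 0, 0, 0, -0.4, 0, 0, 0, -0.3, 0, 0, 0, -0.2, 0, 0, 0, -0.15, 0, 0, 0, -0.1, 0, 0, 0, 0, 0, 0, 0, 0, 0, 0, 0, 0, 0, 0, 0, 0, 0, 0, 0, 0, 0, 0, 0])

```text
time_s: 16.95
ee_pos: [618.1, -17.2, 282.3]
ee_rot: [17.6, 90.0, -167.1]
force: [-0.2, -0.1, -2.4]
gripper_width: 39.5
```

Run:
```python
from h import *
delta((618.3,-17.5,282),85.4);print(env.state()['force'],env.state()['torque'],env.state()['gripper_width'])
st,f=snap('w14')
f=env.grab_frame('scene')[:,:,::-1];cv2.imwrite('pics/s14r.png',f);cv2.imwrite('pics/s14.png',cv2.resize(f[90:270,230:400],None,fx=3.3,fy=3.3,interpolation=cv2.INTER_CUBIC))
f=env.grab_frame('top')[:,:,::-1];cv2.imwrite('pics/t14.png',f)
```

```text
pos [618.1 -17.2 282.3] yaw_y -94.68 tilt 0.02 shift cm [ 0.03  0.02 -0.02]
turn deg about world z 0.08 units about tool x -0.01
[-0.17762661 -0.07768798 -2.3921837 ] [0.04275352 0.01130198 0.04718769] 39.53912650876492
```

View pics/s14.png

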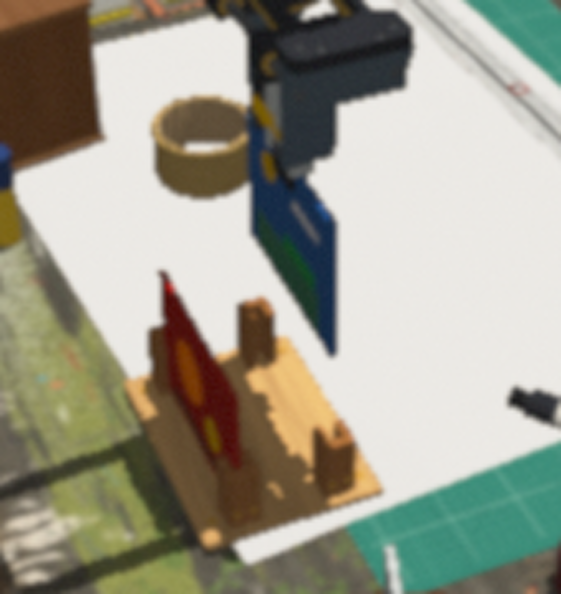

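View pics/w14.png

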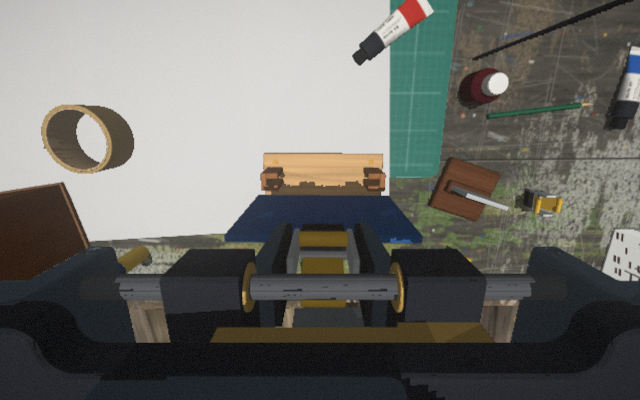

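View pics/t14.png

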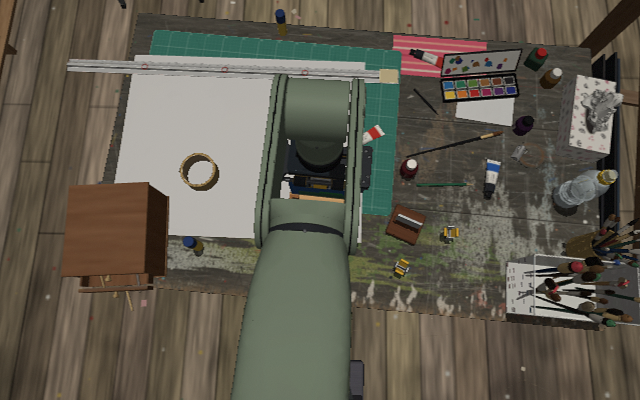

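Run:
```python
from h import *
S=cam('scene');a=np.radians(-4.6);n=np.array([np.cos(a),np.sin(a),0]);p0=np.array([618.5,-17.4,0])
for nm,p in dict(botnear=(334,355),topnear=(335,212),botfar=(253,236)).items():
    o,d=ray(S,230+p[0]/3.3-.35,90+p[1]/3.3-.35); print(nm,(o+d*(n@(p0-o))/(n@d)).round(1))
```

```text
botnear [613.  -85.9 132.4]
topnear [613.1 -84.6 249. ]
botfar [624.1  52.7 128.8]
```

Run:
```python
from h import *
st,f=load('w14');W=cam('wrist',st)
cv2.imwrite('pics/w14c.png',cv2.resize(f[140:260,210:440],None,fx=3.4,fy=3.4,interpolation=cv2.INTER_CUBIC))
for p,z in(((226,241),242),((421,242),242),((253,195.5),132),((391,195.5),132)): print(p,onz(W,*p,z).round(1))
s=cv2.imread('pics/s14r.png');cv2.imwrite('pics/s14c.png',cv2.resize(s[115:205,290:350],None,fx=6.5,fy=6.5,interpolation=cv2.INTER_CUBIC))
```

```text
(226, 241) [621.5  50.5 242. ]
(421, 242) [609.6 -87.6 242. ]
(253, 195.5) [625.8  56.6 132. ]
(391, 195.5) [613.9 -91.5 132. ]
```

View pics/w14c.png

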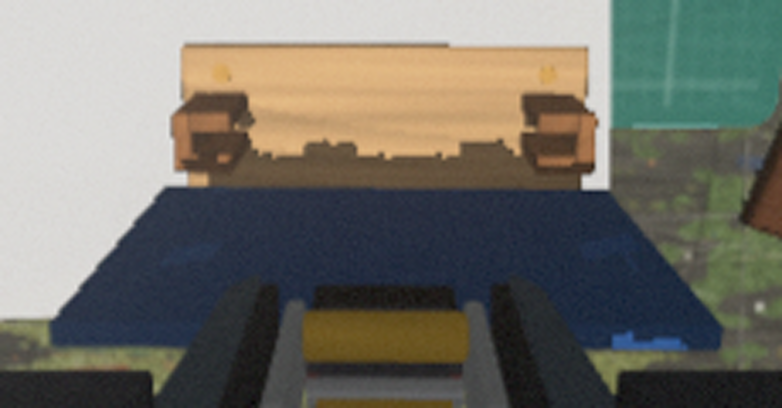

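View pics/s14c.png

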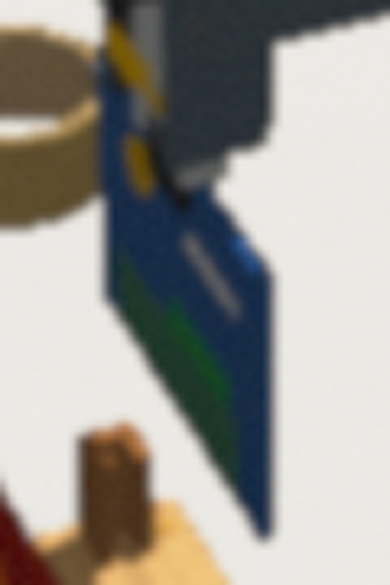

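Run:
```python
from workcell import env
s=env.state();print(s['time_s'],s['ee_pos'],s['gripper_width'],s['force']);print(env.job_done())
```

```text
17.1 [618.17555286 -17.23740492 282.39250066] 39.626257892377176 [-0.84777974 -0.73799634 -1.86214698]
the job is handed in; nothing more can be done
None
```

I moved the spring clamp from its stand to the middle of the blue panel's top edge and let it bite. I then gripped it by its side plates and lifted the panel straight up. I handed the job in at 17.1 s, with the arm still holding the panel in the air.

- **Height:** I raised the arm 120 mm, which should put the panel's bottom edge at about 132 mm, 70 mm above the post tops. The scene picture gave 129–132 mm at the two bottom corners.
- **Level:** From the wrist camera the panel leans less than about 1° across its thickness. The scene picture suggests up to about 1.5° end to end, which is close to one pixel there.
- **One check disagreed:** the scene picture put the near top corner about 7 mm too high (249 mm against 242 mm). The wrist picture did not show this, so I took it as a measuring error at coarse resolution.
- **Grip:** The fingers were open about 39.6 mm on the 40 mm plates at a set 40 N, with about 2 N of load hanging.
- **Clamp position:** While I carried the clamp it hung about 5° tilted, so I shifted the arm to compensate. It straightened when it bit, about 0.5 mm from the middle of the panel by the picture.
- **Other things:** The red panel, ink, glue, tape and the look-alike clamps all appear unmoved. The highest force I read was about 13 N.

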